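# Shut the hinged grill grid and slide its lock home

## Robot

A 7-joint arm with a two-finger parallel gripper is mounted at the origin on the work surface. World frame = base frame: x ahead of the robot, y to its left, z up, the work surface at z = 0. Lengths are in mm, angles in rad, forces in N, time in s.
With the tool pointing down it reaches from about 400 to 875 mm from the base axis. Payload 4.4 kg.
Tool frame: the origin (TCP) lies midway between the tips of the shut fingers; the grasp point (between the pads) lies 19 mm behind it; z points along the fingers, y is the direction in which the jaws open and shut (so a half turn about z gives the same grasp; the last joint's range is limited). The gripper opens to 85 mm and grips with 20 to 120 N. Pads are 22 mm wide; open, the fingers measure 114 mm over their backs; the gripper's body (76 mm by 85 mm) begins 54 mm behind the grasp point. The pads swing forward as they close: fully open they stand 13 mm farther back than shut.
Start: joints at [-1.39, 0.628, 0.038, 1.517, -0.027, 0.996, -0.02], TCP at [158.771, 630.325, 231.313] pointing down, gripper open.
Joint ranges: [-3.06, 3.06], [-0.37, 2.12], [-1.25, 1.32], [0.18, 2.47], [-1.1, 4.24], [0.23, 1.98], [-2.94, 2.94]. Speed limits (rad/s): [2.57, 2.57, 3.14, 3.14, 3.14, 3.14, 3.14].

## Interface

Orientations are given as [roll, pitch, yaw] about the fixed x, y, z axes, in that order (R = Rz(yaw) Ry(pitch) Rx(roll)).
In Python, from cell import ctrl, vision gives the robot as it stands.
- The arm moves only by the tool play_rows, never from a script. Its arguments are lists of equal length, an entry for each row: "slide": the shift along the tool's x, y, z in mm, a list of three; "turn": the turn about the tool's z in rad; "fingers": the opening, from 0 (shut) to 1 (fully open). A call has 1 to 5 rows; each row is the pose to reach, as a shift and turn from the pose measured when the call began, along the tool's axes at that moment; what a row does not reach only later rows make up. A row lasts 1/8 s, in which the tool goes at most 62.5 mm and 10.7 degrees, less where a joint would pass 70% of its speed; a pose out of reach is approached as far as the arm can. A call with a gripper value outside its range is refused whole. The fingers move at their own pace and stop on an object; the grip force is fixed at half the most. Time passes only in rows, so rows that repeat a pose let the fingers close. It gives the time, the measured TCP pose, the force and the opening at its end, in the units of the state.
- ctrl.read_state(): the state, without advancing time (a new reading comes with each control period).
- vision.get_image(name): name is "side" or "top"; returns (picture, depth): 420x560x3 uint8, blue, green, red; 420x560 float32, mm along the optical axis (not along the pixel's ray), 0 where there is no reading.
- vision.camera_params(name): a dict with "fx", "fy", "cx", "cy" (pixels), "dist_coeffs" ([k1, k2, p1, p2, k3] as OpenCV has them; the pictures are not rectified), "position" and "rotation" of the camera in the world. Camera axes: x right, y up, looking along -z (the intrinsics and any distortion apply to the point x, -y, -z); pixel columns grow to the right and rows downward; lengths in mm; the calibration is good to about 2 mm. A picture is of the moment at which its call begins. camera_params takes no time and is no camera call.
- ctrl.finish_job(): hands the job in, once; it reports no verdict.
The state is a dict: "clock": time; "qpos": joint angles; "qd": joint speeds; "tau": joint torques, N m; "eef_pos": TCP position; "tool_rot": TCP orientation; "force": force on the tool from outside, world axes, zero at the start; "torque": the same for the moment, N m; "width": finger opening in mm.
Only numpy, scipy, OpenCV 4.12 (cv2) and the standard library are available. Lean on these libraries where they do the work, as an engineer would, in place of code of your own. Each camera call takes 0.05 s, during which the arm holds its last target.

## Task

On the crate, press the raised upper grid all the way down by its bamboo grip. Then lock it: press down the yellow pad in the middle of the lock slide to free its brake, keep it pressed while you push the slide fully home against the red stop, then let go. This is all pressing and pushing with the fingertips: do not lift the grid, do not force the slide along with its pad up, and leave the other things where they stand.

Things in the scene. Friction and masses are not known exactly. Their poses are not given: they have to be found in the camera images.
- crate: wooden bottle crate turned on its side as a shelf, 310 (x) x 540 (y) x 180 mm high, fixed. Origin under its centre on the table. Its level top is at height 180 mm
- basket: steel double grill grid on the crate top, 270 (x) x 360 (y) mm plus a 30 mm carrying loop at either side; it stands firm and does not shift. Origin under its centre, on the crate top (height 180 mm). Its x axis points from the lock (near edge, towards the robot) to the hinge of the upper grid (far edge); its y axis is the direction in which the lock slide is pushed, towards the red stop; z is up
- leaf (a joint): hinge angle of the upper grid: 0 = fully down, positive = raised (rad). It starts raised 0.2 to 0.4. The hinge is stiff: the grid stays where it is left, and takes about 2 to 5 N down on the bamboo grip to close
- leaf_hinge (a point): middle of the hinge line of the upper grid (line along the basket's y axis): x = 125 mm, y = 0 in the basket frame, 22 mm above the crate top
- grip_top (a point): centre of the flat top face of the bamboo grip at the front of the upper grid. The grip is a flat bar 28 mm wide (x), 130 mm long (y), 11 mm thick, on two posts. It moves with the upper grid in an arc about the hinge line; with the grid fully down this point lies in the basket frame at x = -58 mm, y = 0, 56 mm above the crate top
- slide (a joint): position of the lock slide along its rail (m), growing towards the red stop; it starts at 0 to 0.025 and 0.070 is fully home against the red stop. With its pad up a friction brake holds it (about 17 N); with the pad pressed it slides with 1 to 2 N. It has no spring and stays where it is left. At home its steel bolt passes through the eye of the upper grid
- pad (a joint): how far the slide's middle pad is pressed down (m): about 0 = up, brake holding; 0.005 = fully down. Sprung: about 6 N for the first 1 to 2 mm, about 7 N fully down; it comes back up when let go. The brake is free once it is 2.5 mm down
- pad_top (a point): centre of the top face of the yellow pad in the middle of the lock slide (axes as the basket). Face 34 mm wide (x), 44 mm long (y), open at both sides in x, between two dark steel end lips 8 mm thick that stand 6 mm above the resting pad. 30 mm above the crate top with the pad up, 25 mm pressed. Around the slide only its lips, the red stop and the keeper eye beyond it stand higher
- red_stop (a point): middle of the face of the red-painted stop block (40 x 12 x 29 mm) that the slide's leading end comes up against, 30 mm above the crate top. With the slide home, the pad's centre lies 31 mm before this face
- salt_cellar: clear glass salt cellar with a steel lid, 62 mm across, 62 mm tall; stands on the crate beside the grid. Bystander: leave where it is. Origin under its centre
- nozzle_cap: grey plastic spray nozzle cap, 32 mm across, 34 mm tall; stands on the crate beside the grid. Bystander. Origin under its centre
- tongs: bamboo-handled tongs, 310 mm long, 50 mm wide, 20 mm high, lying on the table to the left of the crate. Bystander. Origin at mid-length, on the table; x along the tongs
- drip_tray: empty aluminium drip tray 250 (x) x 170 (y) x 28 mm on the table to the right of the crate. Bystander. Origin under its centre
- pepper_jar: amber pepper jar with a steel lid, 48 mm across, about 95 mm tall, on the table to the right of the crate. Bystander. Origin under its centre

How it is judged (in metres and radians):
On the way, in this order (a step that is already met when the one before it is completed fails the run):
1. the upper grid is pressed fully down (value of joint leaf below 0.015 rad), for 0.2 s.
2. the slide's middle pad is pressed, before the slide has been pushed along (value of joint pad above 0.001 m and value of joint slide below 0.035 m and value of joint leaf below 0.015 rad), for 0.1 s.
3. the slide is home at the red stop, with the grid down (value of joint slide above 0.066 m and value of joint leaf below 0.015 rad), for 0.1 s.
At the end, for the whole second after the job is handed in: the upper grid is down (hinge under 0.015 rad), the slide is home (within 4 mm of the red stop) and at rest, its pad is back up with the brake holding (under 1 mm down), and every bystander is within 20 mm of where it stood (all of step 3 and value of joint pad below 0.001 m and velocity of joint slide below 0.005 m/s and distance of each of salt_cellar, nozzle_cap, tongs, drip_tray, pepper_jar from where it was at the start of the episode below 0.02 m); the robot touches nothing.
It fails at once if the slide is dragged along with its pad up (brake on) (value of joint pad below 0.0005 m and (velocity of joint slide above 0.015 m/s or velocity of joint slide below -0.015 m/s)).
It fails at once if the upper grid is lifted open further (value of joint leaf above 0.45 rad).
It fails at once if a bystander is moved by more than 20 mm, or lifted (distance of any of salt_cellar, nozzle_cap, tongs, drip_tray, pepper_jar from where it was at the start of the episode above 0.02 m).
It also fails if it takes over 43 s, if anything falls off the work surface, if the arm or the gripper's body presses on something with over 40 N, if the wrist force passes 120 N, or if a joint passes its speed limit or range.

## Working session

There is one attempt and no reset: what is moved stays moved. The work goes in short steps, Python scripts to look and compute and a tool call to move; the robot and the scene stay as the last step left them, time stands still between calls to the robot, and variables do not carry over. Pictures are saved under pics/ and viewed, and the job is handed in when it is done.

Besides the shell and the picture viewer there is one more tool, called after ">>>" by a JSON object that holds its "name" and its "arguments". play_rows: Moves the arm, as the interface text tells. Its arguments: {"type":"object","properties":{"slide":{"type":"array"},"turn":{"type":"array"},"fingers":{"type":"array"}},"required":["slide","turn","fingers"]}

```bash
mkdir -p pics; ls; python3 - <<'E'
from cell import ctrl, vision
import cv2,numpy as np
print(ctrl.read_state())
for n in("side","top"):
    p=vision.camera_params(n);print(n,p)
    im,d=vision.get_image(n);cv2.imwrite(f"pics/{n}0.png",im);np.save(f"pics/{n}0.npy",d)
E
```

```text
pics
{'clock': 0.0, 'qpos': array([-1.38976462,  0.62933317,  0.03844453,  1.51837166, -0.02700224,
        0.99626992, -0.02000455]), 'qd': array([-0.00149224,  0.00187993, -0.00037432,  0.00170333, -0.00117022,
        0.00118677,  0.0002479 ]), 'tau': array([-5.53980335e-04, -5.63407195e+01,  1.22596655e+00, -1.93456417e+01,
        1.09462984e-02,  1.02675083e-02,  1.06324259e-05]), 'eef_pos': array([158.63847428, 629.7088997 , 230.39634539]), 'tool_rot': array([-3.13972876e+00,  2.35059239e-05,  2.89475304e+00]), 'force': array([-0.20720668, -1.13340074, -0.33463034]), 'torque': array([ 0.04455844, -0.03781621,  0.06180995]), 'width': 85.36975600009754}
side {'fx': 387.3689647903625, 'fy': 387.3689647903625, 'cx': 288.63928234986116, 'cy': 208.7613832462732, 'dist_coeffs': array([-0.01717158,  0.        ,  0.        ,  0.        ,  0.        ]), 'position': array([ 253.80412195, -739.72810116,  865.61627158]), 'rotation': array([ 8.14213610e-01, -3.19520392e-04, -4.13446400e-01])}
top {'fx': 433.75555374171387, 'fy': 433.75555374171387, 'cx': 276.78082752812446, 'cy': 205.34728203342624, 'dist_coeffs': array([-0.07327019,  0.        ,  0.        ,  0.        ,  0.        ]), 'position': array([ 446.61109197,  -20.14315147, 1503.88851841]), 'rotation': array([ 0.09023593, -0.00748208, -1.5778373 ])}
```

View pics/side0.png

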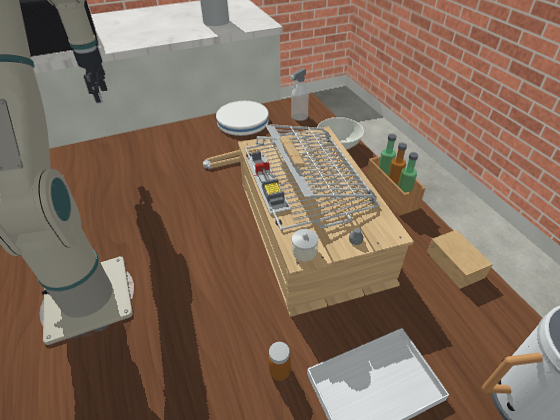

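View pics/top0.png

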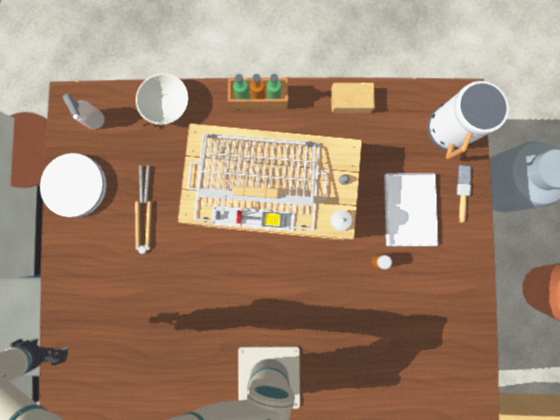

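```bash
cat > h.py <<'E'
from cell import ctrl, vision
import cv2,numpy as np
from scipy.spatial.transform import Rotation as Ro
class Cam:
    def __init__(s,n):
        p=vision.camera_params(n);s.K=np.array([[p['fx'],0,p['cx']],[0,p['fy'],p['cy']],[0,0,1]]);s.D=p['dist_coeffs'];s.C=p['position']
        s.R=Ro.from_euler('xyz',p['rotation']).as_matrix()@np.diag([1,-1,-1])
    def ray(s,uv):
        q=cv2.undistortPoints(np.array(uv,float).reshape(-1,1,2),s.K,s.D).reshape(-1,2)
        return np.c_[q,np.ones(len(q))]@s.R.T
    def plane(s,uv,z):
        r=s.ray(uv);return s.C+r*((z-s.C[2])/r[:,2:])
    def depth(s,uv,d):
        return s.C+s.ray(uv)*np.array(d,float).reshape(-1,1)
    def proj(s,P):
        q=(np.array(P,float).reshape(-1,3)-s.C)@s.R
        return cv2.projectPoints(q,np.zeros(3),np.zeros(3),s.K,s.D)[0].reshape(-1,2)
def tri(c1,u1,c2,u2):
    r1=c1.ray(u1)[0];r2=c2.ray(u2)[0]
    t=np.linalg.lstsq(np.c_[r1,-r2],c2.C-c1.C,rcond=None)[0]
    a=c1.C+t[0]*r1;b=c2.C+t[1]*r2
    return (a+b)/2,np.linalg.norm(a-b)
S=Cam('side');T=Cam('top')
E
python3 - <<'E'
from h import *
s=cv2.imread('pics/side0.png');t=cv2.imread('pics/top0.png')
cv2.imwrite('pics/s_c.png',cv2.resize(s[115:265,230:400],None,fx=4,fy=4,interpolation=cv2.INTER_CUBIC)[:600])
cv2.imwrite('pics/t_c.png',cv2.resize(t[120:245,175:370],None,fx=4,fy=4,interpolation=cv2.INTER_CUBIC))
for nm,im,c,(x0,y0,x1,y1) in(('side',s,S,(230,140,300,220)),('top',t,T,(200,200,300,235))):
    d=np.load(f'pics/{nm}0.npy');h=cv2.cvtColor(im,cv2.COLOR_BGR2HSV)
    for k,m in(('yel',cv2.inRange(h,(22,180,120),(36,255,255))),('red',cv2.inRange(h,(0,150,60),(8,255,255))|cv2.inRange(h,(172,150,60),(180,255,255)))):
        M=np.zeros_like(m);M[y0:y1,x0:x1]=m[y0:y1,x0:x1]
        v,u=np.nonzero(M)
        if len(u)==0:print(nm,k,'none');continue
        uv=np.c_[u,v];P=c.depth(uv,d[v,u]);
        print(nm,k,len(u),uv.mean(0),cv2.minAreaRect(uv.astype(np.float32)),P.mean(0),P.min(0),P.max(0),'plane210',c.plane([uv.mean(0)],210))
E
```

```text
side yel none
side red 86 [261.6627907  166.38372093] ((261.8653869628906, 166.82693481445312), (7.844645023345947, 13.532012939453125), 78.69007110595703) [532.40666932  81.40481467 212.13557743] [514.54772266  76.51675354 198.53507383] [550.97336504  89.24087594 222.14956608] plane210 [[533.30470404  84.11765528 210.        ]]
top yel 141 [271.80141844 219.12056738] ((271.5, 219.0), (10.0, 13.0), 90.0) [522.4374071  -15.48343681 209.58791345] [507.60014067 -34.09453791 200.74891169] [538.0888822    4.90401528 216.16338301] plane210 [[522.40782314 -15.4856046  210.        ]]
top red 36 [238.61111111 216.47222222] ((238.5, 216.5), (11.0, 3.0), 90.0) [530.58057123  83.16770773 215.89510742] [513.95898707  79.04542219 195.84723181] [546.90233581  88.23103995 223.22933456] plane210 [[530.96392271  83.64594976 210.        ]]
```

View pics/s_c.png

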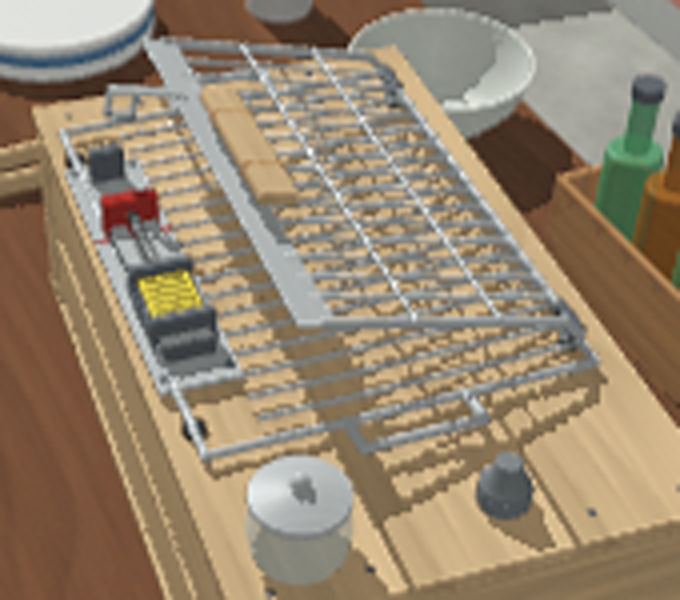

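View pics/t_c.png

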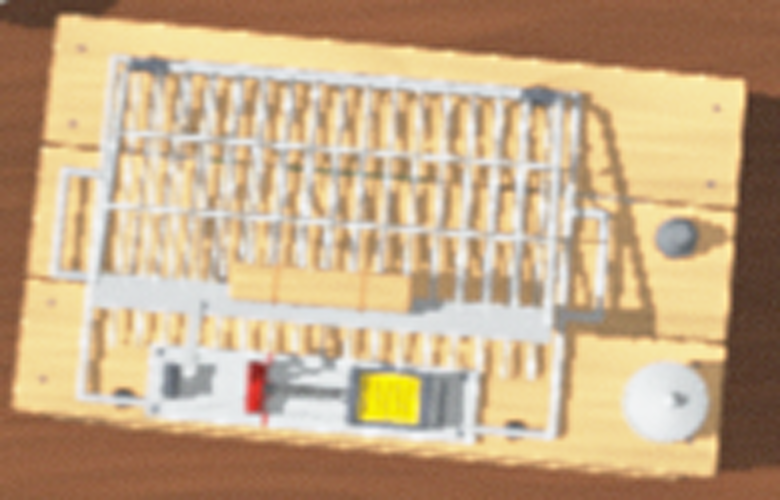

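```bash
python3 - <<'E'
from h import *
for nm,c,im in(('top',T,cv2.imread('pics/top0.png')),('side',S,cv2.imread('pics/side0.png'))):
    d=np.load(f'pics/{nm}0.npy');v,u=np.nonzero(d>0);P=c.depth(np.c_[u,v],d[v,u])
    h=cv2.cvtColor(im,cv2.COLOR_BGR2HSV)[v,u]
    reg=(P[:,0]>480)&(P[:,0]<820)&(P[:,1]>-260)&(P[:,1]<260)
    # grip: tan colour, above 245
    g=reg&(P[:,2]>240)&(h[:,1]>70)&(h[:,0]>8)&(h[:,0]<28)
    uv=np.c_[u,v][g];Q=P[g]
    print(nm,'grip',g.sum(),uv.mean(0) if len(uv) else 0,np.median(Q,0),np.percentile(Q,[2,98],axis=0).round(1).tolist())
    if g.sum()>10:
        y=Q[:,1];A=np.c_[y,np.ones(len(y))];print(' x slope',np.linalg.lstsq(A,Q[:,0],rcond=None)[0])
        print(cv2.minAreaRect(Q[:,:2].astype(np.float32)))
    b=reg&(P[:,2]>240)&(h[:,1]<60)
    Q=P[b];print(' bar',b.sum(),np.percentile(Q,[2,50,98],axis=0).round(1).tolist())
    # leaf plane fit
    Q=P[reg&(P[:,2]>225)&(h[:,1]<60)&(P[:,0]>560)];A=np.c_[Q[:,:2],np.ones(len(Q))];k=np.linalg.lstsq(A,Q[:,2],rcond=None)[0]
    for _ in range(5):
        r=abs(A@k-Q[:,2]);m=r<8;k=np.linalg.lstsq(A[m],Q[m,2],rcond=None)[0]
    print(' plane',m.sum(),k,'theta',np.arctan(np.hypot(*k[:2])),'dir',np.arctan2(k[1],k[0]))
    ct=reg&(abs(P[:,2]-180)<6)
    print(' crate z',np.median(P[ct,2]))
    w=(abs(P[:,2]-180)<8)&(P[:,0]>450)&(P[:,0]<900)&(abs(P[:,1])<320)
    print(' crate rect',cv2.minAreaRect(P[w][:,:2].astype(np.float32)))
E
```

```text
top grip 406 [254.44334975 191.20197044] [598.14579953  34.02379805 281.67354796] [[582.9, -28.2, 274.0], [613.4, 94.0, 287.8]]
 x slope [1.18425353e-01 5.93995276e+02]
((613.3008422851562, 74.36079406738281), (218.0033721923828, 54.979331970214844), 70.29415893554688)
 bar 1476 [[548.4, -135.4, 240.9], [593.2, 37.6, 259.9], [669.5, 195.9, 275.4]]
 plane 1892 [-2.57735926e-01  2.21950827e-02  4.12256985e+02] theta 0.2531404585477807 dir 3.055688990814308
 crate z 179.58580013001983
 crate rect ((644.8321533203125, -11.627655029296875), (539.6655883789062, 311.8647155761719), 84.15104675292969)
side grip 307 [291.93159609 151.39087948] [597.26160364  22.16408002 282.57315167] [[583.2, -32.6, 273.9], [614.1, 90.2, 286.1]]
 x slope [8.51570866e-02 5.95930116e+02]
((604.2459106445312, 50.59532928466797), (170.91864013671875, 37.178627014160156), 79.99394989013672)
 bar 1272 [[540.7, -139.6, 240.8], [595.8, -2.8, 260.3], [676.2, 192.4, 276.0]]
 plane 1710 [-2.62246521e-01  2.44416486e-02  4.16293062e+02] theta 0.25753427781902294 dir 3.0486600768816494
 crate z 180.37124926743957
 crate rect ((647.28759765625, -11.33746337890625), (543.5748291015625, 311.1009216308594), 84.02788543701172)
```

```bash
cat >> h.py <<'E'
def go(x,y,z,yaw=3.0536):
    s=ctrl.read_state();R=Ro.from_euler('xyz',s['tool_rot']).as_matrix()
    d=R.T@(np.array([x,y,z])-s['eef_pos'])
    R2=Ro.from_euler('xyz',[np.pi,0,yaw]).as_matrix()
    w=(Ro.from_matrix(R.T@R2)).as_rotvec()
    print('clock %.2f'%s['clock'],'pos',s['eef_pos'].round(1),'rot',s['tool_rot'].round(3),'F',s['force'].round(1),'w',s['width'].round(1),'| slide',d.round(1),'turn',w.round(3))
E
python3 -c "
from h import *
go(592,31,340)"
```

```text
Traceback (most recent call last):
  File "h.py", line 29, in go
    print('clock %.2f'%s['clock'],'pos',s['eef_pos'].round(1),'rot',s['tool_rot'].round(3),'F',s['force'].round(1),'w',s['width'].round(1),'| slide',d.round(1),'turn',w.round(3))
                                                                                                                       ^^^^^^^^^^^^^^^^
AttributeError: 'float' object has no attribute 'round'
```

```bash
sed -i "s/s\['width'\].round(1)/round(s['width'],1)/" h.py
python3 -c "
from h import *
go(592,31,340)"
```

```text
clock 0.10 pos [158.6 629.8 230.5] rot [-3.14   0.     2.895] F [0.3 0.4 0.3] w 85.6 | slide [-566.5 -475.  -108.7] turn [-0.002 -0.    -0.159]
```

>>> {"name": "play_rows", "arguments": {"slide": [[0,0,-60],[-30,-25,-110],[-70,-58,-110],[-113,-95,-110],[-155,-130,-110]], "turn": [0,-0.05,-0.1,-0.16,-0.16], "fingers": [0,0,0,0,0]}}

```text
clock: 0.72
eef_pos: [278.1, 464.2, 340.5]
tool_rot: [-3.139, -0.0, 3.055]
force: [0.3, 0.3, -0.2]
width: -0.5
```

```bash
python3 -c "
from h import *
go(592,31,340)"
```

```text
clock 0.72 pos [278.1 464.2 340.5] rot [-3.139 -0.     3.055] F [ 0.3  0.3 -0.2] w -0.5 | slide [-350.1 -404.5    1.3] turn [-0.002 -0.     0.002]
```

>>> {"name": "play_rows", "arguments": {"slide": [[-38,-45,0],[-78,-90,0],[-118,-135,0],[-158,-180,0],[-190,-220,0]], "turn": [0,0,0,0,0], "fingers": [0,0,0,0,0]}}

```text
clock: 1.35
eef_pos: [449.5, 226.3, 340.8]
tool_rot: [-3.139, -0.0, 3.054]
force: [-0.1, 0.6, 1.0]
width: 0.2
```

```bash
python3 -c "
from h import *
go(595,31,320)"
```

```text
clock 1.35 pos [449.5 226.3 340.8] rot [-3.139 -0.     3.054] F [-0.1  0.6  1. ] w 0.2 | slide [-162.1 -181.7   21.2] turn [-0.003 -0.     0.   ]
```

>>> {"name": "play_rows", "arguments": {"slide": [[-40,-45,0],[-80,-90,0],[-120,-135,0],[-162,-182,10],[-162,-182,21]], "turn": [0,0,0,0,0], "fingers": [0,0,0,0,0]}}

```text
clock: 1.98
eef_pos: [596.7, 24.3, 319.3]
tool_rot: [-3.135, 0.001, 3.045]
force: [-1.5, 0.7, 0.4]
width: 0.3
```

```bash
python3 - <<'E'
from h import *
go(594,31,290)
s,d=vision.get_image('side')
cv2.imwrite('pics/s1.png',cv2.resize(s[65:265,200:400],None,fx=3,fy=3))
E
```

```text
clock 1.98 pos [596.7  24.3 319.3] rot [-3.135e+00  1.000e-03  3.045e+00] F [-1.5  0.7  0.4] w 0.3 | slide [ 3.3  6.6 29.2] turn [-0.006  0.001 -0.009]
```

View pics/s1.png

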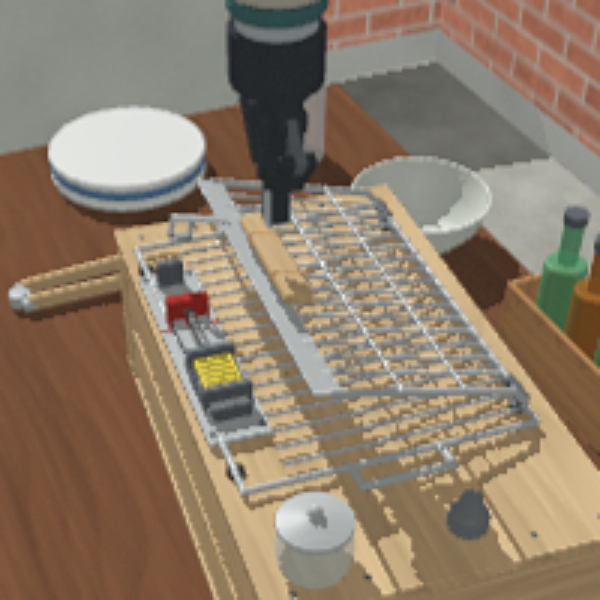

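>>> {"name": "play_rows", "arguments": {"slide": [[3,5,15],[3,5,30],[5,5,42],[8,5,52],[10,5,60]], "turn": [0,0,0,0,0], "fingers": [0,0,0,0,0]}}

```text
clock: 2.65
eef_pos: [584.3, 34.1, 257.2]
tool_rot: [-3.138, -0.004, 3.05]
force: [-2.2, 2.2, 2.9]
width: 0.3
```

```bash
python3 - <<'E'
from h import *
go(584,31,235)
s,d=vision.get_image('side')
cv2.imwrite('pics/s2.png',cv2.resize(s[65:265,200:400],None,fx=3,fy=3))
E
```

```text
clock 2.65 pos [584.3  34.1 257.2] rot [-3.138 -0.004  3.05 ] F [-2.2  2.2  2.9] w 0.3 | slide [-0.  -3.  22.2] turn [-0.004 -0.004 -0.004]
```

View pics/s2.png

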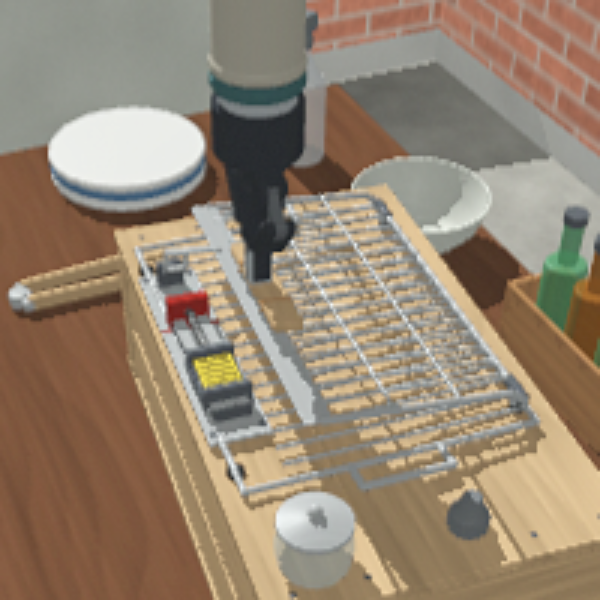

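>>> {"name": "play_rows", "arguments": {"slide": [[0,0,8],[0,0,15],[0,0,20],[0,0,22],[0,0,23]], "turn": [0,0,0,0,0], "fingers": [0,0,0,0,0]}}

```text
clock: 3.32
eef_pos: [583.7, 33.4, 235.9]
tool_rot: [-3.138, -0.004, 3.049]
force: [-9.4, -0.6, 25.8]
width: -0.3
```

```bash
python3 -c "
from h import *
go(584,31,235)"
```

```text
clock 3.33 pos [583.7  33.4 235.9] rot [-3.138 -0.004  3.049] F [-9.4 -0.6 25.8] w -0.3 | slide [-0.5 -2.3  0.9] turn [-0.004 -0.004 -0.005]
```

>>> {"name": "play_rows", "arguments": {"slide": [[0,0,1],[0,0,1],[0,0,1]], "turn": [0,0,0], "fingers": [0,0,0]}}

```text
clock: 3.7
eef_pos: [583.7, 33.4, 236.1]
tool_rot: [-3.138, -0.004, 3.049]
force: [-5.6, 0.4, 11.4]
width: 0.1
```

```bash
python3 -c "
from h import *
go(584,31,280)"
```

```text
clock 3.70 pos [583.7  33.4 236.1] rot [-3.138 -0.004  3.049] F [-5.6  0.4 11.4] w 0.1 | slide [ -0.3  -2.5 -43.9] turn [-0.003 -0.004 -0.005]
```

>>> {"name": "play_rows", "arguments": {"slide": [[0,0,-15],[0,0,-40],[20,-15,-40],[45,-35,-40],[63,-52,-40]], "turn": [0,0,0,0,0], "fingers": [0,0,0,0,0]}}

```text
clock: 4.32
eef_pos: [516.2, -13.5, 277.0]
tool_rot: [-3.138, -0.002, 3.048]
force: [-0.2, -0.2, 0.0]
width: -0.2
```

```bash
python3 - <<'E'
from h import *
s,d=vision.get_image('side');t,dt=vision.get_image('top')
go(522.5,-15.5,230)
cv2.imwrite('pics/s3.png',cv2.resize(s[105:255,220:420],None,fx=4,fy=4))
cv2.imwrite('pics/t3.png',cv2.resize(t[120:245,175:370],None,fx=4,fy=4))
for nm,im,c,d,(x0,y0,x1,y1) in(('side',s,S,d,(230,140,300,220)),('top',t,T,dt,(200,200,300,235))):
    h=cv2.cvtColor(im,cv2.COLOR_BGR2HSV)
    m=cv2.inRange(h,(18,140,80),(38,255,255));M=np.zeros_like(m);M[y0:y1,x0:x1]=m[y0:y1,x0:x1]
    v,u=np.nonzero(M&((c.R[2,2]!=9)*255));
    P=c.depth(np.c_[u,v],d[v,u]);k=(P[:,2]>204)&(P[:,2]<216)
    print(nm,k.sum(),P[k].mean(0),np.percentile(P[k],[3,97],axis=0).round(1).tolist())
    v,u=np.nonzero(d>0);P=c.depth(np.c_[u,v],d[v,u]);hh=h[v,u]
    g=(P[:,2]>225)&(P[:,2]<250)&(P[:,0]>560)&(P[:,0]<610)&(abs(P[:,1]-32)<70)&(hh[:,1]>70)
    print(' grip',g.sum(),np.median(P[g],0))
E
```

```text
clock 4.42 pos [515.3 -14.9 277.2] rot [-3.137e+00 -3.000e-03  3.045e+00] F [ 0.4 -0.6  1. ] w -0.1 | slide [-7.4  0.3 47.2] turn [-0.005 -0.003 -0.008]
side 113 [524.91852208 -12.52744186 210.38293093] [[509.4, -30.3, 208.1], [540.6, 4.5, 212.7]]
 grip 303 [584.34665636  19.18653746 236.07613246]Traceback (most recent call last):
  File "<stdin>", line 10, in <module>
  File "h.py", line 14, in depth
    return s.C+s.ray(uv)*np.array(d,float).reshape(-1,1)
               ~~~~~^^^^
  File "h.py", line 9, in ray
    q=cv2.undistortPoints(np.array(uv,float).reshape(-1,1,2),s.K,s.D).reshape(-1,2)
      ~~~~~~~~~~~~~~~~~~~^^^^^^^^^^^^^^^^^^^^^^^^^^^^^^^^^^^^^^^^^^^^
cv2.error: OpenCV(4.12.0) /io/opencv/modules/calib3d/src/undistort.dispatch.cpp:347: error: (-215:Assertion failed) CV_IS_MAT(_src) && CV_IS_MAT(_dst) && (_src->rows == 1 || _src->cols == 1) && (_dst->rows == 1 || _dst->cols == 1) && _src->cols + _src->rows - 1 == _dst->rows + _dst->cols - 1 && (CV_MAT_TYPE(_src->type) == CV_32FC2 || CV_MAT_TYPE(_src->type) == CV_64FC2) && (CV_MAT_TYPE(_dst->type) == CV_32FC2 || CV_MAT_TYPE(_dst->type) == CV_64FC2) in function 'cvUndistortPointsInternal'
```

View pics/s3.png

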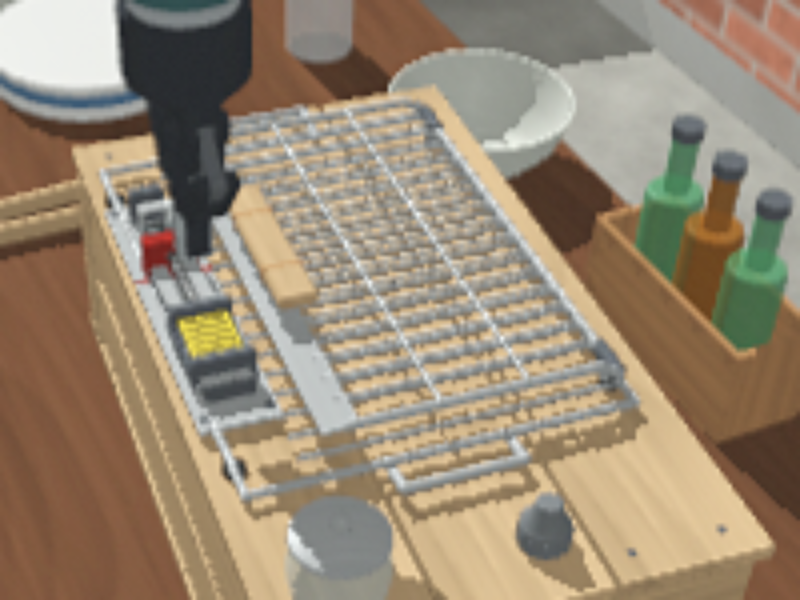

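View pics/t3.png

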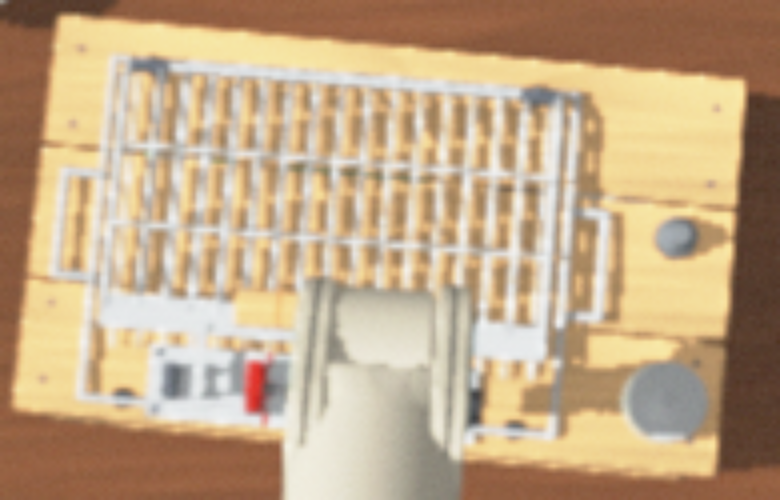

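>>> {"name": "play_rows", "arguments": {"slide": [[-8,0,15],[-8,0,30],[-8,0,45],[-8,0,52],[-8,0,52]], "turn": [-0.01,-0.01,-0.01,-0.01,-0.01], "fingers": [0,0,0,0,0]}}

```text
clock: 5.05
eef_pos: [522.7, -15.7, 224.3]
tool_rot: [-3.137, -0.005, 3.055]
force: [-0.5, -0.8, 0.5]
width: 0.1
```

```bash
python3 - <<'E'
from h import *
s,d=vision.get_image('side')
go(523.5,-15,204)
cv2.imwrite('pics/s4.png',cv2.resize(s[135:225,235:325],None,fx=6,fy=6,interpolation=cv2.INTER_CUBIC))
E
```

```text
clock 5.10 pos [523.1 -15.8 225. ] rot [-3.137e+00 -3.000e-03  3.055e+00] F [-0.8  0.3  1.6] w 0.0 | slide [-0.4  0.9 21. ] turn [-0.005 -0.003  0.002]
```

View pics/s4.png

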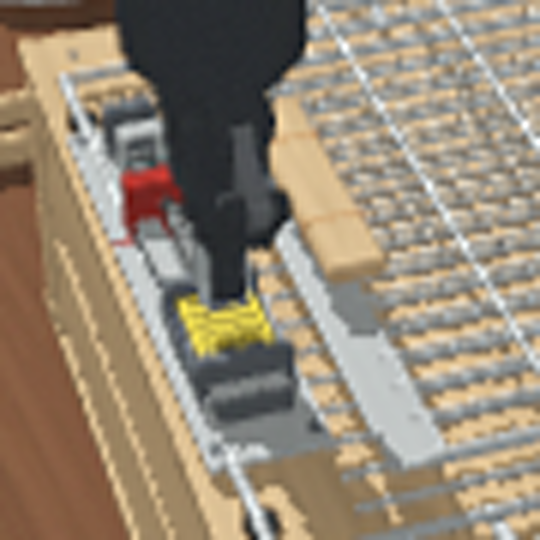

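>>> {"name": "play_rows", "arguments": {"slide": [[0,1,8],[0,1,14],[0,1,17],[0,1,19],[0,1,20]], "turn": [0,0,0,0,0], "fingers": [0,0,0,0,0]}}

```text
clock: 5.72
eef_pos: [523.1, -14.7, 205.5]
tool_rot: [-3.137, -0.003, 3.055]
force: [-2.0, 0.1, 6.8]
width: -0.1
```

```bash
python3 - <<'E'
from h import *
go(523.5,-15,204)
E
```

```text
clock 5.72 pos [523.1 -14.7 205.5] rot [-3.137e+00 -3.000e-03  3.055e+00] F [-2.   0.1  6.8] w -0.1 | slide [-0.4 -0.2  1.5] turn [-0.004 -0.003  0.002]
```

>>> {"name": "play_rows", "arguments": {"slide": [[0,0,1],[0,0,1.5],[0,3,1.5],[0,7,1.5],[0,12,1.5]], "turn": [0,0,0,0,0], "fingers": [0,0,0,0,0]}}

```text
clock: 6.35
eef_pos: [524.1, -3.4, 204.9]
tool_rot: [-3.137, -0.003, 3.055]
force: [-3.3, -0.2, 8.7]
width: -0.3
```

```bash
python3 - <<'E'
from h import *
s,d=vision.get_image('side')
go(529,47,204)
cv2.imwrite('pics/s5.png',cv2.resize(s[135:225,235:325],None,fx=6,fy=6,interpolation=cv2.INTER_CUBIC))
E
```

```text
clock 6.40 pos [524.2  -2.4 204.9] rot [-3.138e+00 -3.000e-03  3.056e+00] F [-2.1 -0.3  9.6] w 0.0 | slide [-0.5 49.6  0.7] turn [-0.004 -0.003  0.002]
```

View pics/s5.png

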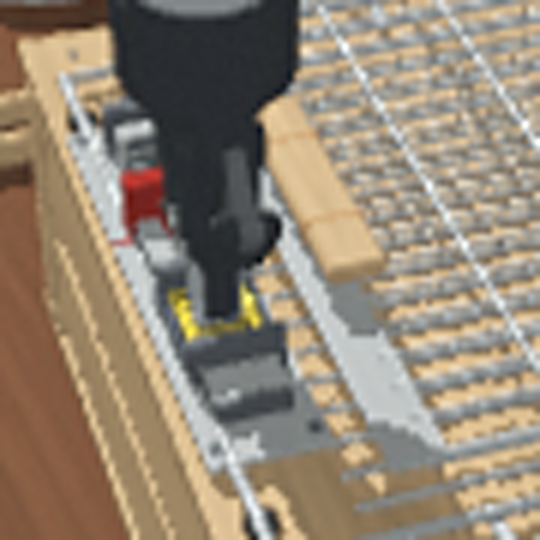

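>>> {"name": "play_rows", "arguments": {"slide": [[0,6,1],[0,13,1],[0,20,1],[0,27,1],[0,34,1]], "turn": [0,0,0,0,0], "fingers": [0,0,0,0,0]}}

```text
clock: 7.02
eef_pos: [527.2, 31.1, 204.9]
tool_rot: [-3.137, -0.002, 3.055]
force: [-2.8, -1.6, 10.2]
width: 0.0
```

```bash
python3 - <<'E'
from h import *
go(529,47,204)
E
```

```text
clock 7.03 pos [527.2  31.1 204.9] rot [-3.137e+00 -2.000e-03  3.055e+00] F [-2.8 -1.6 10.2] w 0.0 | slide [-0.4 16.   0.8] turn [-0.004 -0.002  0.002]
```

>>> {"name": "play_rows", "arguments": {"slide": [[0,4,1],[0,8,1],[0,12,1],[0,15,1],[0,17,1]], "turn": [0,0,0,0,0], "fingers": [0,0,0,0,0]}}

```text
clock: 7.65
eef_pos: [528.7, 47.7, 204.9]
tool_rot: [-3.137, -0.001, 3.055]
force: [-3.1, -0.7, 10.0]
width: 0.1
```

```bash
python3 - <<'E'
from h import *
s,d=vision.get_image('side')
go(529,47,204)
cv2.imwrite('pics/s6.png',cv2.resize(s[125:215,225:315],None,fx=6,fy=6,interpolation=cv2.INTER_CUBIC))
E
```

```text
clock 7.70 pos [528.7  48.1 204.9] rot [-3.138e+00 -1.000e-03  3.055e+00] F [-2.6 -0.4  9. ] w 0.4 | slide [-0.3 -1.   0.9] turn [-0.004 -0.001  0.002]
```

View pics/s6.png

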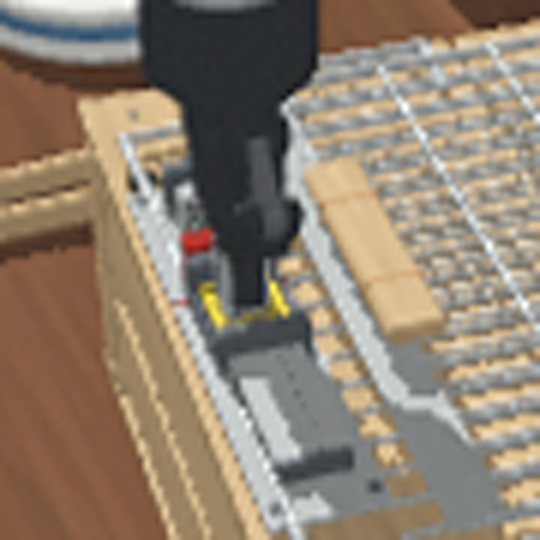

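>>> {"name": "play_rows", "arguments": {"slide": [[0,2,1],[0,4,1],[0,6,1]], "turn": [0,0,0], "fingers": [0,0,0]}}

```text
clock: 8.07
eef_pos: [529.3, 50.3, 204.9]
tool_rot: [-3.134, -0.0, 3.053]
force: [-2.3, -7.0, 7.9]
width: 0.1
```

```bash
python3 - <<'E'
from h import *
go(529,47,204)
E
```

```text
clock 8.07 pos [529.3  50.3 204.9] rot [-3.134 -0.     3.053] F [-2.3 -7.   7.9] w 0.1 | slide [ 0.  -3.4  0.9] turn [-0.008 -0.    -0.001]
```

>>> {"name": "play_rows", "arguments": {"slide": [[0,3,1],[0,5,1],[0,7,1]], "turn": [0,0,0], "fingers": [0,0,0]}}

```text
clock: 8.45
eef_pos: [530.4, 53.8, 204.9]
tool_rot: [-3.13, 0.001, 3.05]
force: [-1.5, -5.8, 7.8]
width: 0.1
```

```bash
python3 - <<'E'
from h import *
s,d=vision.get_image('side')
go(529,47,204)
cv2.imwrite('pics/s7.png',cv2.resize(s[125:215,225:315],None,fx=6,fy=6,interpolation=cv2.INTER_CUBIC))
E
```

```text
clock 8.50 pos [530.5  54.2 204.9] rot [-3.130e+00  1.000e-03  3.051e+00] F [-1.  -5.6  7.7] w 0.2 | slide [ 0.8 -7.3  1. ] turn [-0.011  0.001 -0.003]
```

View pics/s7.png

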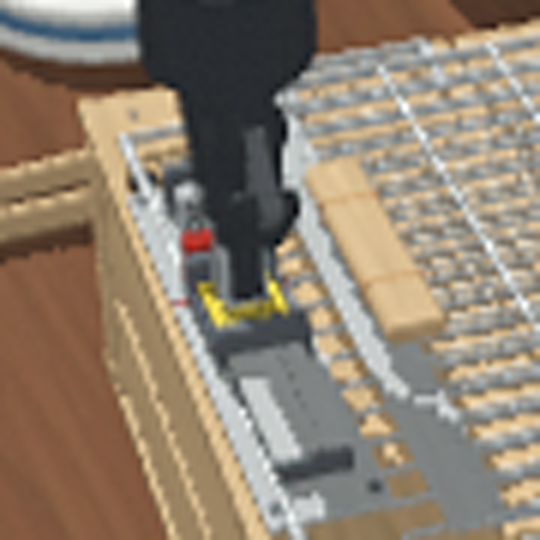

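>>> {"name": "play_rows", "arguments": {"slide": [[0,3,1],[0,5,1],[0,5,1]], "turn": [0,0,0], "fingers": [0,0,0]}}

```text
clock: 8.88
eef_pos: [531.2, 56.1, 204.9]
tool_rot: [-3.127, 0.003, 3.049]
force: [-2.5, -5.7, 9.1]
width: -0.0
```

```bash
python3 - <<'E'
from h import *
go(529,47,204)
E
```

```text
clock 8.88 pos [531.2  56.1 204.9] rot [-3.127e+00  3.000e-03  3.049e+00] F [-2.5 -5.7  9.1] w -0.0 | slide [ 1.3 -9.2  1. ] turn [-0.015  0.003 -0.005]
```

>>> {"name": "play_rows", "arguments": {"slide": [[0,1,-2],[0,1,-8],[0,0,-25],[0,0,-55],[15,0,-80]], "turn": [0,0,0,0,0], "fingers": [0,0,0,0,0]}}

```text
clock: 9.5
eef_pos: [516.9, 58.9, 285.8]
tool_rot: [-3.127, 0.004, 3.049]
force: [0.2, -0.8, 0.0]
width: 0.2
```

>>> {"name": "play_rows", "arguments": {"slide": [[30,0,-40],[60,0,-60],[85,0,-60],[85,20,-60],[85,60,-60]], "turn": [0,0,0,0,0], "fingers": [0,0,0,0,0]}}

```text
clock: 10.12
eef_pos: [437.7, 126.8, 345.2]
tool_rot: [-3.128, 0.005, 3.046]
force: [0.6, 0.7, 0.2]
width: 0.1
```

>>> {"name": "play_rows", "arguments": {"slide": [[0,50,0],[0,100,0],[0,150,0],[0,200,0],[0,200,0]], "turn": [0,0,0,0,0], "fingers": [0,0,0,0,0]}}

```text
clock: 10.75
eef_pos: [455.4, 330.8, 341.5]
tool_rot: [-3.129, 0.004, 3.053]
force: [0.3, -0.5, 0.1]
width: -0.0
```

```bash
python3 - <<'E'
from h import *
s,d=vision.get_image('side');t,dt=vision.get_image('top')
go(529,47,204)
cv2.imwrite('pics/s8.png',cv2.resize(s[115:265,220:400],None,fx=4,fy=4,interpolation=cv2.INTER_CUBIC))
cv2.imwrite('pics/t8.png',cv2.resize(t[120:245,175:370],None,fx=4,fy=4,interpolation=cv2.INTER_CUBIC))
for nm,im,c,d in(('side',s,S,d),('top',t,T,dt)):
    h=cv2.cvtColor(im,cv2.COLOR_BGR2HSV);v,u=np.nonzero(d>0);P=c.depth(np.c_[u,v],d[v,u]);hh=h[v,u]
    for sm in (100,160):
        k=(P[:,2]>200)&(P[:,2]<216)&(P[:,0]>495)&(P[:,0]<555)&(P[:,1]>-60)&(P[:,1]<75)&(hh[:,0]>20)&(hh[:,0]<36)&(hh[:,1]>sm)
        print(nm,k.sum(),P[k].mean(0),np.percentile(P[k],[3,97],axis=0).round(1).tolist())
    r=(P[:,2]>195)&(P[:,2]<235)&(P[:,0]>495)&(P[:,0]<560)&(P[:,1]>50)&(P[:,1]<110)&((hh[:,0]<8)|(hh[:,0]>172))&(hh[:,1]>150)
    print(' red',P[r].mean(0),P[r].min(0))
    g=(P[:,2]>225)&(P[:,2]<260)&(P[:,0]>560)&(P[:,0]<610)&(abs(P[:,1]-32)<70)&(hh[:,1]>70)
    print(' grip',g.sum(),np.median(P[g],0))
E
```

```text
clock 10.85 pos [456.6 325.7 341.9] rot [-3.126  0.005  3.047] F [ 0.1 -0.9  0.1] w -0.2 | slide [ -97.8 -268.5  142.5] turn [-0.015  0.005 -0.007]
side 109 [530.47424946  50.78313943 210.24504367] [[514.4, 32.3, 207.5], [547.0, 69.0, 212.8]]
side 75 [530.51565974  51.28445001 210.3499414 ] [[514.7, 33.1, 208.2], [545.8, 67.5, 212.2]]
 red [532.58148007  81.98748644 219.02141845] [515.24126256  76.8702556  216.32354521]
 grip 313 [584.37886571  21.76141022 236.23710587]
top 171 [527.87552507  48.22886431 209.43111031] [[511.2, 28.6, 204.0], [544.3, 67.9, 214.5]]
top 150 [528.60740625  48.78576748 209.40407152] [[514.2, 28.8, 204.7], [544.2, 67.8, 214.1]]
 red [530.43364188  84.59560414 218.47305055] [514.04414286  81.49965319 214.62638788]
 grip 386 [583.69680136  33.40144742 235.30193295]
```

View pics/s8.png

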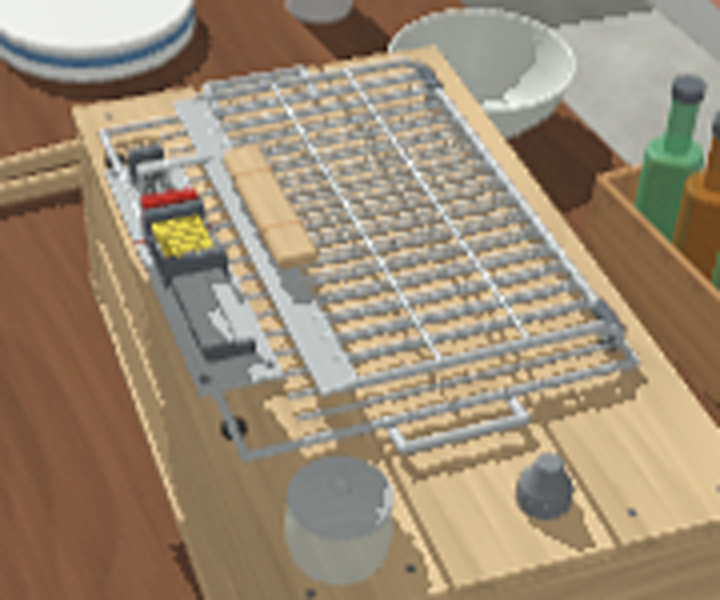

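View pics/t8.png

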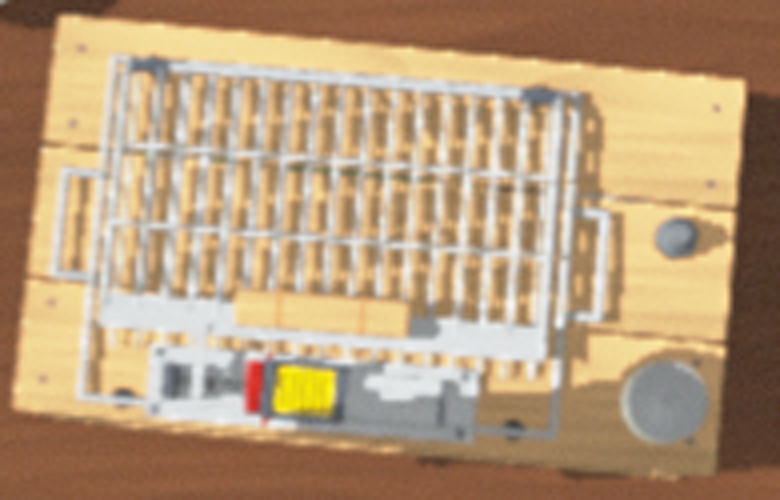

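Both views show the grid down, the slide's front against the red stop, and the pad back up at about 210 mm. The salt cellar and nozzle cap on the crate have not moved, and the arm is clear of everything.

```bash
python3 - <<'E'
from cell import ctrl
print(ctrl.finish_job())
E
```

```text
the job is handed in; nothing more can be done
None
```

The grid is pressed down and locked, and the job was handed in at about 10.9 s of the 43 s allowed. `finish_job` gives no verdict, so I have only my own checks to go on.

**What I did**
- **Grid:** I pressed the bamboo grip down with shut fingertips until it stopped at z ≈ 236 mm, with up to about 26 N, and held it there.
- **Pad:** I pressed the yellow pad down to z ≈ 205 mm, about 5 mm, before moving the slide.
- **Slide:** With the pad held down I pushed the slide about 64 mm. It stopped moving and the side force rose from about 1 N to 6–7 N.
- **Release:** I lifted straight off and moved the arm clear.

**Last checks, from both cameras after release**
- **Grid:** the grip top is at 235–236 mm, against 236 mm for fully down.
- **Pad:** its top is at 209–210 mm, against 210 mm for fully up.
- **Slide:** its front is flush with the red stop in both pictures.
- **Bystanders:** the salt cellar and nozzle cap are where they stood. I did not measure the tongs, drip tray or pepper jar again. The arm stayed more than 200 mm above the table throughout.

**What disagreed**
- The two cameras differ by 2–3 mm on the pad and the red stop, which is about the calibration error.
- After the slide stopped, the fingertips slid about 6 mm forward on the pad without moving the slide. I take that as confirmation that it was home.

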